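# Set the stock tags on the spacer-bin board

## Robot

A 6-joint arm with a two-finger parallel gripper is mounted at the origin on the work surface. World frame = base frame: x ahead of the robot, y to its left, z up, the work surface at z = 0. Lengths are in m, angles in rad, forces in N, time in s.
With the tool pointing down it reaches from about 0.3 to 0.825 m from the base axis. Payload 5.4 kg.
Tool frame: the origin (TCP) lies at the centre of the arm's flange, where the gripper is bolted on; the fingertips stand 190 mm ahead of it and the grasp point (between the pads) lies 171 mm ahead of it; z points along the fingers, y is the line along which they close (so a half turn about z gives the same grasp; the last joint's range is limited). The gripper opens to 92 mm and grips with 3 to 60 N. Pads are 20 mm wide; open, the fingers measure 128 mm over their backs; the gripper's body (75 mm by 189 mm) begins 69 mm behind the grasp point.
Start: joints at [0.913, 0.158, 1.597, -0, 1.386, -0.21], TCP at [0.249, 0.518, 0.405] pointing down, gripper open.
Joint ranges: [-2.91, 2.91], [-0.94, 2.29], [0.18, 2.7], [-1.29, 4.43], [0.17, 2.64], [-3, 3]. Speed limits (rad/s): [2.57, 2.57, 3.14, 3.14, 3.14, 3.14].

## Interface

Orientations are given as a unit quaternion [w, x, y, z].
In Python, from workcell import status, snapshot, camera_info, workorder, recognise gives the robot as it stands.
- The arm moves only by the shell command python3 -m crank 'ROWS'. ROWS is JSON, a list of rows, each a list of 3 entries, a list of its own where there are three numbers: the shift along the tool's x, y, z in cm, then the turn, a rotation vector about the tool's x, y, z in rad, then the finger opening in cm, from 0 to 9.19. In form: [[[dx, dy, dz], [rx, ry, rz], jaw], ...]. A call has exactly 8 rows; each row shifts and turns the commanded pose from where the row before left it, along the tool's axes as they then stand; what a row does not reach is not made up. A row lasts 1/10 s, in which the tool goes at most 50 mm and 8.59 degrees, less where a joint would pass 70% of its speed; a pose out of reach is approached as far as the arm can. A call with a gripper value outside its range is refused whole. The fingers move at their own pace and stop on an object; the grip force is fixed at half the most. Time passes only in rows, so rows that do not move let the fingers close, or fill a call up. It gives the time, the measured TCP pose, the force, the opening and the grip force at its end, in the units of the state.
- status.get_obs(): the state, without advancing time (a new reading comes with each control period).
- snapshot(name): name is "scene" or "top" or "wrist"; returns (picture, depth): 400x640x3 uint8, red, green, blue; 400x640 float32, m along the optical axis (not along the pixel's ray), 0 where there is no reading.
- camera_info(name): a dict with "fx", "fy", "cx", "cy" (pixels), "cam_to_world" (4x4, takes a point from camera to world coordinates). Camera axes: x right, y up, looking along -z (the intrinsics and any distortion apply to the point x, -y, -z); pixel columns grow to the right and rows downward; lengths in m; the calibration is good to about 2 mm. A picture is of the moment at which its call begins: read the wrist's pose just before it. camera_info takes no time and is no camera call; for the wrist camera it gives the pose at the moment of the call.
- workorder.hand_in(): hands the job in; it is judged then, once.
Trained networks look in the newest picture that a camera, given by its name, has taken for a name from the list of things; names that differ only in an ending like _2 or _b are one class to them, and where a whole thing is asked for, a point or a joint stands for the part that bears it (a point fixed in the world has none). Each returns a list of dicts, best first, with "confidence" (0 to 1); they miss things now and then, are a little off and sometimes report something else, mostly with a low value. They report only what shows in the picture. A call takes as long as a camera call. They do not tell look-alikes from the thing itself.
- recognise(camera, query): "extent" ([left, top, width, height] as shares, 0 to 1, of the picture: columns of its width, rows of its height, round what is visible of it).
The state is a dict: "t": time; "joint_positions": joint angles; "joint_vel": joint speeds; "joint_efforts": joint torques, N m; "ee_pos": TCP position; "tool_rot": TCP orientation; "force": force on the tool from outside, world axes, zero at the start; "ft_torque": the same for the moment, N m; "finger_gap": finger opening in m; "finger_force": force on a finger pad.
Only numpy, scipy, OpenCV 4.12 (cv2) and the standard library are available. Lean on these libraries where they do the work, as an engineer would, in place of code of your own. Each camera call takes 0.05 s, during which the arm holds its last target. There are 200 camera calls.

## Task

Each bin of wooden spacers has a hinged tag standing straight in front of it on the board. With a fingertip, gently push over the tags that are wrong, so that the tags of the full bins lean towards the bins with their disc face uppermost and the tags of the bins that are not full lean towards the robot with their bar face uppermost. Push only the tags: the bins, glue bottle, try square and offcut stay where they are.

Things in the scene. Friction and masses are not known exactly. Their poses are not given: they have to be found in the camera images.
- board: Plywood board 120 x 500 x 18 mm lying flat and fixed on the table, carrying the row of four tag stands. Origin: centre of its underside; its y axis runs along the row, its x axis points from the stands to the bins (away from the robot), z up.
- stand_1: Fixed aluminium stand on the board, 50 (x) x 86 (y) x 59 mm high (top 77 mm above the table): two cheeks, 74 mm apart inside, with one tag hinged between. Origin: centre of its underside, 18 mm above the table; axes as the board's. Hinge line along y, 37 mm above the origin. The four stands are alike, 115 mm apart, in any order in the row.
- tag_1 (a joint): Angle of the wooden tag in stand_1: 60 mm wide, 6 thick, 62 tall from the hinge, 10 mm round bead on top, 28-56 g. 0 upright; +0.6 (stop) leans to the bins (stand's +x), DISC face (one dark disc) up; -0.6 leans to the robot, BAR face (two bars) up. Leaning: bead 32 mm sideways of hinge, top 107 mm above table. A level push (under 2 N) at the bead past upright lets it fall to the other stop.
- stand_2: Fixed aluminium stand on the board, 50 (x) x 86 (y) x 59 mm high (top 77 mm above the table): two cheeks, 74 mm apart inside, with one tag hinged between. Origin: centre of its underside, 18 mm above the table; axes as the board's. Hinge line along y, 37 mm above the origin. The four stands are alike, 115 mm apart, in any order in the row.
- tag_2 (a joint): Angle of the wooden tag in stand_2: 60 mm wide, 6 thick, 62 tall from the hinge, 10 mm round bead on top, 28-56 g. 0 upright; +0.6 (stop) leans to the bins (stand's +x), DISC face (one dark disc) up; -0.6 leans to the robot, BAR face (two bars) up. Leaning: bead 32 mm sideways of hinge, top 107 mm above table. A level push (under 2 N) at the bead past upright lets it fall to the other stop.
- stand_3: Fixed aluminium stand on the board, 50 (x) x 86 (y) x 59 mm high (top 77 mm above the table): two cheeks, 74 mm apart inside, with one tag hinged between. Origin: centre of its underside, 18 mm above the table; axes as the board's. Hinge line along y, 37 mm above the origin. The four stands are alike, 115 mm apart, in any order in the row.
- tag_3 (a joint): Angle of the wooden tag in stand_3: 60 mm wide, 6 thick, 62 tall from the hinge, 10 mm round bead on top, 28-56 g. 0 upright; +0.6 (stop) leans to the bins (stand's +x), DISC face (one dark disc) up; -0.6 leans to the robot, BAR face (two bars) up. Leaning: bead 32 mm sideways of hinge, top 107 mm above table. A level push (under 2 N) at the bead past upright lets it fall to the other stop.
- stand_4: Fixed aluminium stand on the board, 50 (x) x 86 (y) x 59 mm high (top 77 mm above the table): two cheeks, 74 mm apart inside, with one tag hinged between. Origin: centre of its underside, 18 mm above the table; axes as the board's. Hinge line along y, 37 mm above the origin. The four stands are alike, 115 mm apart, in any order in the row.
- tag_4 (a joint): Angle of the wooden tag in stand_4: 60 mm wide, 6 thick, 62 tall from the hinge, 10 mm round bead on top, 28-56 g. 0 upright; +0.6 (stop) leans to the bins (stand's +x), DISC face (one dark disc) up; -0.6 leans to the robot, BAR face (two bars) up. Leaning: bead 32 mm sideways of hinge, top 107 mm above table. A level push (under 2 N) at the bead past upright lets it fall to the other stop.
- bin_full_1: Open plywood parts bin, 110 (x) x 96 (y) x 50 mm high, loose on the table, FULL: packed with wooden spacer blocks that stand up to 10 mm above its rim. Origin: centre of its underside. One of four in a row; its tag is in the stand straight in front of it, about 180 mm off along the stand's -x and within 10 mm sideways.
- bin_low_1: Open plywood parts bin, 110 (x) x 96 (y) x 50 mm high, loose on the table, NOT full: only a single small spacer block on its floor. Origin: centre of its underside. One of four in a row; its tag is in the stand straight in front of it, about 180 mm off along the stand's -x and within 10 mm sideways.
- bin_full_2: Open plywood parts bin, 110 (x) x 96 (y) x 50 mm high, loose on the table, FULL: packed with wooden spacer blocks that stand up to 10 mm above its rim. Origin: centre of its underside. One of four in a row; its tag is in the stand straight in front of it, about 180 mm off along the stand's -x and within 10 mm sideways.
- bin_low_2: Open plywood parts bin, 110 (x) x 96 (y) x 50 mm high, loose on the table, NOT full: only a single small spacer block on its floor. Origin: centre of its underside. One of four in a row; its tag is in the stand straight in front of it, about 180 mm off along the stand's -x and within 10 mm sideways.
- glue: Bystander: white glue bottle, 52 mm diameter, 115 mm high, upright at one end of the row. Origin: centre of its underside.
- square: Bystander: try square lying flat, wooden stock 90 x 18 x 16 mm along its x, steel blade 4 mm thick and 25 mm wide reaching 119 mm to its -y. Origin: centre of the stock's underside.
- offcut: Bystander: dark wood block 70 x 45 x 30 mm. Origin: centre of its underside.
Not all that is in view belongs to the job. Leave any pink look-alike of the bin_low_1 alone.

How it is judged:
By the outcome, as a careful person would: the job done as asked, in the order asked, and still so for the second after the job is handed in, with the robot touching nothing.
It also fails if it takes over 58 s, if anything falls off the work surface, if the arm or the gripper's body presses on something with over 40 N, if the wrist force passes 120 N, or if a joint passes its speed limit or range.

## Working session

There is one attempt and no reset: what is moved stays moved. The work goes in short steps, Python scripts to look and compute and a shell command to move; the robot and the scene stay as the last step left them, time stands still between calls to the robot, and variables do not carry over. Pictures are saved under pics/ and viewed, at most 10 in all, crops included, and the job is handed in when it is done.

```bash
mkdir -p pics
cat > h.py <<'E'
import numpy as np,cv2
from workcell import status,snapshot,camera_info,workorder,recognise
def world(ci,d,u,v):
    z=d[int(v),int(u)]
    p=np.array([(u-ci['cx'])/ci['fx']*z,-(v-ci['cy'])/ci['fy']*z,-z,1])
    return (np.array(ci['cam_to_world'])@p)[:3]
E
python3 - <<'E'
from h import *
for c in ['scene','top']:
    im,d=snapshot(c); ci=camera_info(c)
    cv2.imwrite(f'pics/{c}0.png',im[:,:,::-1]); np.save(f'{c}_d.npy',d)
    print(c,{k:v for k,v in ci.items()})
    for q in ['stand_1','bin_full_1','bin_low_1','glue','square','offcut']:
        for r in recognise(c,q):
            x,y,w,h=r['extent']; u=(x+w/2)*640; v=(y+h/2)*400
            print(q,round(r['confidence'],2),int(u),int(v),int(w*640),int(h*400),world(ci,d,u,v).round(3))
o=status.get_obs(); print(o['t'],o['ee_pos'],o['tool_rot'],o['force'])
E
```

```text
scene {'fx': 443.10407316366144, 'fy': 443.10407316366144, 'cx': 328.7940084643092, 'cy': 193.08295540455873, 'cam_to_world': array([[-5.27428009e-03, -7.42465709e-01,  6.69863309e-01,
         1.22938100e+00],
       [ 9.99976318e-01, -9.54415494e-04,  6.81562096e-03,
         4.32073840e-02],
       [-4.42103693e-03,  6.69883393e-01,  7.42453160e-01,
         8.16088802e-01],
       [ 0.00000000e+00,  0.00000000e+00,  0.00000000e+00,
         1.00000000e+00]])}
stand_1 0.97 406 193 41 33 [0.558 0.211 0.07 ]
stand_1 0.8 308 184 39 30 [ 0.514 -0.012  0.052]
stand_1 0.75 261 182 49 34 [ 0.484 -0.128  0.029]
stand_1 0.59 357 184 40 46 [0.524 0.102 0.062]
stand_1 0.24 333 200 214 59 [0.531 0.048 0.015]
bin_full_1 0.75 346 261 56 63 [0.704 0.075 0.017]
bin_full_1 0.62 402 265 47 59 [0.741 0.185 0.058]
bin_low_1 0.91 242 250 61 59 [ 0.68  -0.151  0.021]
bin_low_1 0.88 352 146 55 42 [0.326 0.099 0.005]
bin_low_1 0.81 149 287 70 69 [ 0.763 -0.333  0.01 ]
glue 0.82 464 202 24 50 [0.586 0.337 0.073]
square 0.64 196 193 61 25 [ 0.492 -0.293 -0.003]
offcut 0.72 464 257 36 30 [0.701 0.324 0.029]
[... 440 characters left out ...]
2 31 [ 0.514 -0.019  0.074]
stand_1 0.79 235 212 43 30 [0.54  0.213 0.065]
stand_1 0.75 281 220 38 27 [0.517 0.101 0.069]
bin_full_1 0.94 246 149 46 48 [0.699 0.188 0.055]
bin_full_1 0.94 293 149 44 47 [0.699 0.071 0.053]
bin_low_1 0.88 337 156 41 48 [ 0.693 -0.044 -0.   ]
bin_low_1 0.83 282 292 61 58 [0.341 0.101 0.003]
bin_low_1 0.6 380 163 43 47 [ 0.671 -0.156  0.006]
glue 0.63 182 205 26 23 [0.555 0.335 0.089]
square 0.81 435 227 48 30 [ 0.501 -0.295 -0.002]
offcut 0.59 195 157 31 24 [0.685 0.323 0.028]
offcut 0.19 337 156 37 49 [ 0.693 -0.043 -0.   ]
0.7 [0.24899045 0.51828419 0.40473511] [3.29355955e-05 2.22029301e-01 9.75039992e-01 4.62195654e-05] [ 0.41875524 -0.85979634 -0.37951177]
```

Run:
```python
from h import *
im=cv2.imread('pics/top0.png'); cv2.imwrite('pics/top1.png',cv2.resize(im[120:330,160:470],None,fx=2.5,fy=2.5,interpolation=cv2.INTER_CUBIC))
d=np.load('top_d.npy'); ci=camera_info('top')
v,u=np.mgrid[0:400,0:640]; 
P=np.stack([(u-ci['cx'])/ci['fx']*d,-(v-ci['cy'])/ci['fy']*d,-d,np.ones_like(d)],-1)@np.array(ci['cam_to_world']).T
m=(P[...,2]>.085)&(P[...,2]<.125)&(P[...,0]>.4)&(P[...,0]<.62)&(P[...,1]<.28)&(d>0)
n,l,s,c=cv2.connectedComponentsWithStats(m.astype('uint8'))
for i in range(1,n):
    q=P[l==i]; 
    if len(q)>5:
        t=q[q[:,2]>q[:,2].max()-.01]; print(len(q),s[i],q[:,:3].min(0).round(3),q[:,:3].max(0).round(3),'top',t[:,:3].mean(0).round(3))
```

```text
240 [222 195  25  12 240] [0.552 0.181 0.085] [0.577 0.241 0.11 ] top [0.569 0.21  0.105]
242 [317 207  26  12 242] [ 0.521 -0.046  0.085] [0.546 0.013 0.111] top [ 0.539 -0.017  0.106]
241 [365 212  26  13 241] [ 0.505 -0.16   0.085] [ 0.532 -0.101  0.112] top [ 0.524 -0.13   0.107]
210 [266 224  27  10 210] [0.485 0.074 0.085] [0.508 0.134 0.111] top [0.491 0.105 0.106]
```

View pics/top1.png

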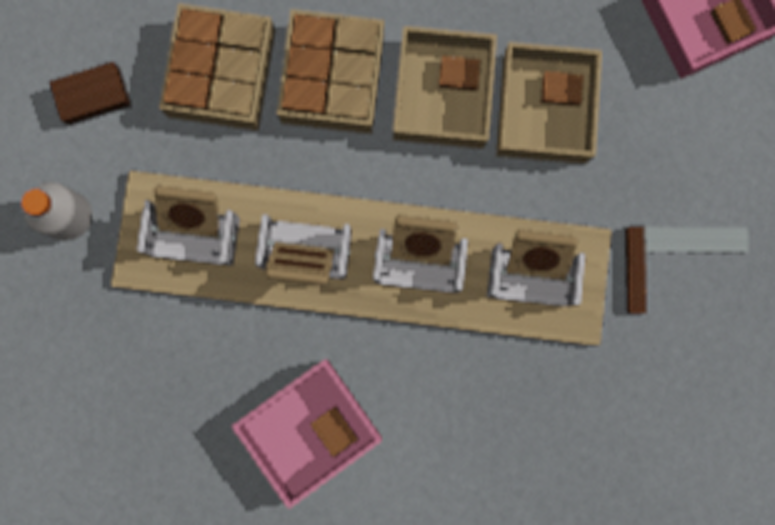

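View pics/scene0.png

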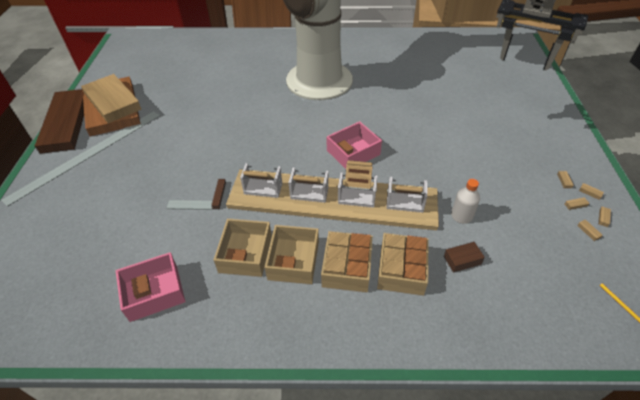

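The top view shows, left to right, tag 1 (y .21) disc/full bin, which is right. Tag 2 (y .10) is bar/full bin, and tags 3 and 4 (y -.02, -.13) are disc/low bins; these three are wrong. The pink boxes are look-alikes.

```bash
python3 -m crank '[[[0,0,0],[0,0,-0.105],0],[[0,0,0],[0,0,-0.105],0],[[0,0,0],[0,0,-0.105],0],[[-2.5,-3.5,0],[0,0,0],0],[[-2.5,-3.5,0],[0,0,0],0],[[-2.5,-3.5,0],[0,0,0],0],[[-2.5,-3.5,0],[0,0,0],0],[[-2.5,-3.5,0],[0,0,0],0]]'
cat >> h.py <<'E'
def to(x,y,ztip):
    from scipy.spatial.transform import Rotation as R
    o=status.get_obs(); q=o['tool_rot']; r=R.from_quat([q[1],q[2],q[3],q[0]])
    print('tool x',r.as_matrix()[:,0].round(3),'go cm',(100*r.inv().apply(np.array([x,y,ztip+.19])-o['ee_pos'])).round(2))
E
python3 -c "
from h import *; to(.459,.1095,.092)"
```

```text
t: 1.5
ee_pos: [0.3501, 0.3268, 0.4049]
tool_rot: [0.0, 0.066, 0.998, 0.0]
force: [0.2, 0.0, -0.7]
finger_gap: 0.0296
finger_force: 0.0
tool x [-0.991  0.132 -0.   ] go cm [-13.66 -20.1   12.29]
```

```bash
python3 -m crank '[[[-2.7,-4,0],[0,0,0],0],[[-2.7,-4,0],[0,0,0],0],[[-2.7,-4,0],[0,0,0],0],[[-2.7,-4,0],[0,0,0],0],[[-2.8,-4.1,0],[0,0,0],0],[[0,0,4],[0,0,0],0],[[0,0,4],[0,0,0],0],[[0,0,0],[0,0,0],0]]'
python3 - <<'E'
from h import *
to(.459,.1095,.092)
im,d=snapshot('wrist'); cv2.imwrite('pics/w1.png',im[:,:,::-1]); ci=camera_info('wrist')
v,u=np.mgrid[0:400,0:640]
P=np.stack([(u-ci['cx'])/ci['fx']*d,-(v-ci['cy'])/ci['fy']*d,-d,np.ones_like(d)],-1)@np.array(ci['cam_to_world']).T
m=(P[...,2]>.098)&(P[...,2]<.125)&(P[...,0]>.47)&(P[...,0]<.62)&(P[...,1]<.28)&(d>0)
n,l,s,c=cv2.connectedComponentsWithStats(m.astype('uint8'))
for i in range(1,n):
    q=P[l==i][:,:3]
    if len(q)>50: print(len(q),q.min(0).round(3),q.max(0).round(3),q.mean(0).round(3))
E
```

```text
t: 2.3
ee_pos: [0.4557, 0.1105, 0.3196]
tool_rot: [-0.006, 0.067, 0.998, -0.0]
force: [-1.2, 0.2, -0.1]
finger_gap: 0.0008
finger_force: 0.0
tool x [-0.991  0.134  0.011] go cm [-0.38 -0.06  3.76]
1101 [ 0.53  -0.045  0.098] [ 0.548 -0.001  0.111] [ 0.539 -0.023  0.105]
1123 [0.562 0.196 0.098] [0.581 0.242 0.111] [0.571 0.22  0.105]
```

View pics/w1.png

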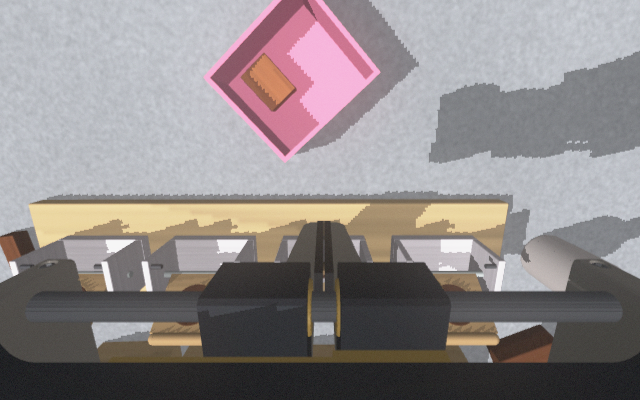

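The wrist view shows the closed fingers (col 323) lined up in front of the second stand, and the pink box is clear. I'll lower and push.

```bash
python3 -m crank '[[[-0.3,0,1.9],[0,0,0],0],[[0,0,1.8],[0,0,0],0],[[0,0,0],[0,0,0],0],[[-0.7,0,0],[0,0,0],0],[[-0.7,0,0],[0,0,0],0],[[-0.7,0,0],[0,0,0],0],[[-0.6,0,0],[0,0,0],0],[[-0.6,0,0],[0,0,0],0]]'
python3 -c "
from h import *; to(.523,.101,.092)"
```

```text
t: 3.15
ee_pos: [0.4944, 0.1062, 0.2881]
tool_rot: [0.0, 0.066, 0.998, 0.0]
force: [-0.4, -0.3, -0.1]
finger_gap: 0.0005
finger_force: 0.1
tool x [-0.991  0.132 -0.001] go cm [-2.91 -0.13  0.61]
```

```bash
python3 -m crank '[[[-0.6,0,0],[0,0,0],0],[[-0.6,0,0],[0,0,0],0],[[-0.6,0,0],[0,0,0],0],[[-0.5,0,0],[0,0,0],0],[[-0.5,0,0],[0,0,0],0],[[0,0,0],[0,0,0],0],[[0,0,0],[0,0,0],0],[[0,0,0],[0,0,0],0]]'
python3 - <<'E'
from h import *
to(.523,.101,.092)
im,d=snapshot('top'); cv2.imwrite('pics/t2.png',cv2.resize(im[170:260,200:420,::-1],None,fx=3,fy=3))
E
```

```text
t: 3.95
ee_pos: [0.5211, 0.1026, 0.2876]
tool_rot: [-0.0, 0.066, 0.998, -0.0]
force: [-0.7, 0.7, 0.5]
finger_gap: 0.0005
finger_force: 0.0
tool x [-0.991  0.132  0.   ] go cm [-0.21 -0.14  0.56]
```

View pics/t2.png

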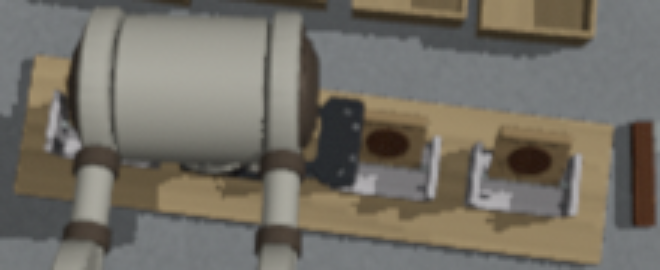

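The arm hides tag 2 in this view. I'll rise and cross over to the bin side of tag 3, then check.

```bash
python3 -m crank '[[[0,0,-3],[0,0,0],0],[[0,0,-3],[0,0,0],0],[[-1.3,-2.4,0],[0,0,0],0],[[-1.3,-2.4,0],[0,0,0],0],[[-1.3,-2.3,0],[0,0,0],0],[[-1.3,-2.3,0],[0,0,0],0],[[-1.3,-2.3,0],[0,0,0],0],[[0,0,0],[0,0,0],0]]'
python3 - <<'E'
from h import *
to(.571,-.0215,.095)
for c in ['top','scene']:
    im,d=snapshot(c); ci=camera_info(c)
    v,u=np.mgrid[0:400,0:640]
    P=np.stack([(u-ci['cx'])/ci['fx']*d,-(v-ci['cy'])/ci['fy']*d,-d,np.ones_like(d)],-1)@np.array(ci['cam_to_world']).T
    m=(P[...,2]>.095)&(P[...,2]<.125)&(P[...,0]>.45)&(P[...,0]<.62)&(P[...,1]<.28)&(d>0)
    n,l,s,cc=cv2.connectedComponentsWithStats(m.astype('uint8'))
    for i in range(1,n):
        q=P[l==i][:,:3]
        if len(q)>15: print(c,len(q),q.min(0).round(3),q.max(0).round(3),q.mean(0).round(3))
E
```

```text
t: 4.8
ee_pos: [0.5708, -0.0244, 0.3478]
tool_rot: [0.0, 0.068, 0.998, -0.0]
force: [-0.5, 0.4, -0.1]
finger_gap: 0.0004
finger_force: 0.0
tool x [-0.991  0.135 -0.001] go cm [0.03 0.3  6.28]
top 151 [0.556 0.181 0.095] [0.577 0.239 0.111] [0.568 0.21  0.104]
top 122 [0.545 0.077 0.095] [0.561 0.125 0.111] [0.553 0.102 0.104]
top 149 [ 0.527 -0.046  0.095] [0.546 0.011 0.111] [ 0.537 -0.018  0.104]
top 111 [ 0.511 -0.16   0.095] [ 0.53  -0.118  0.111] [ 0.521 -0.138  0.104]
scene 109 [ 0.519 -0.158  0.097] [ 0.535 -0.101  0.108] [ 0.529 -0.13   0.104]
scene 116 [ 0.535 -0.046  0.096] [0.55  0.012 0.108] [ 0.544 -0.016  0.104]
scene 119 [0.551 0.068 0.096] [0.565 0.125 0.108] [0.559 0.097 0.103]
scene 127 [0.564 0.182 0.098] [0.581 0.24  0.109] [0.574 0.211 0.103]
```

Tag 2 now leans to the bins. Next is tag 3.

```bash
python3 -m crank '[[[0,0.3,2.2],[0,0,0],0],[[0,0,2],[0,0,0],0],[[0,0,2],[0,0,0],0],[[0,0,0],[0,0,0],0],[[0.7,0,0],[0,0,0],0],[[0.7,0,0],[0,0,0],0],[[0.7,0,0],[0,0,0],0],[[0.7,0,0],[0,0,0],0]]'
python3 -c "
from h import *; to(.507,-.013,.095)"
```

```text
t: 5.7
ee_pos: [0.5425, -0.0152, 0.2868]
tool_rot: [0.001, 0.066, 0.998, -0.0]
force: [-0.1, -0.2, 0.8]
finger_gap: 0.0001
finger_force: 0.1
tool x [-0.991  0.132 -0.002] go cm [ 3.55 -0.25  0.17]
```

```bash
python3 -m crank '[[[0.6,0,0],[0,0,0],0],[[0.6,0,0],[0,0,0],0],[[0.6,0,0],[0,0,0],0],[[0.6,0,0],[0,0,0],0],[[0.6,0,0],[0,0,0],0],[[0.5,0,0],[0,0,0],0],[[0,0,0],[0,0,0],0],[[0,0,0],[0,0,0],0]]'
python3 -c "
from h import *; to(.507,-.013,.095)"
```

```text
t: 6.5
ee_pos: [0.5082, -0.0107, 0.2858]
tool_rot: [0.0, 0.066, 0.998, -0.0]
force: [-0.2, -0.5, 0.4]
finger_gap: 0.0001
finger_force: 0.0
tool x [-0.991  0.132 -0.   ] go cm [ 0.09 -0.24  0.08]
```

```bash
python3 -m crank '[[[0,0,-3],[0,0,0],0],[[0,0,-3],[0,0,0],0],[[-1.3,-2.4,0],[0,0,0],0],[[-1.3,-2.3,0],[0,0,0],0],[[-1.3,-2.3,0],[0,0,0],0],[[-1.3,-2.3,0],[0,0,0],0],[[-1.2,-2.3,0],[0,0,0],0],[[0,0,0],[0,0,0],0]]'
cat >> h.py <<'E'
def tags():
  for c in ['top','scene']:
    im,d=snapshot(c); ci=camera_info(c)
    v,u=np.mgrid[0:400,0:640]
    P=np.stack([(u-ci['cx'])/ci['fx']*d,-(v-ci['cy'])/ci['fy']*d,-d,np.ones_like(d)],-1)@np.array(ci['cam_to_world']).T
    m=(P[...,2]>.095)&(P[...,2]<.125)&(P[...,0]>.42)&(P[...,0]<.62)&(P[...,1]<.28)&(d>0)
    n,l,s,cc=cv2.connectedComponentsWithStats(m.astype('uint8'))
    for i in range(1,n):
        q=P[l==i][:,:3]
        if len(q)>15: print(c,len(q),q.mean(0).round(3))
E
python3 -c "
from h import *; to(.556,-.1345,.095); tags()"
```

```text
t: 7.3
ee_pos: [0.557, -0.1367, 0.3458]
tool_rot: [0.0, 0.068, 0.998, -0.001]
force: [-0.4, 0.7, 0.2]
finger_gap: 0.0004
finger_force: 0.0
tool x [-0.991  0.135 -0.001] go cm [0.14 0.21 6.08]
top 153 [0.568 0.21  0.103]
top 152 [0.552 0.096 0.103]
top 127 [ 0.521 -0.136  0.103]
top 145 [ 0.478 -0.009  0.104]
scene 157 [ 0.482 -0.007  0.101]
scene 111 [ 0.529 -0.13   0.103]
scene 119 [0.559 0.097 0.104]
scene 127 [0.574 0.211 0.103]
```

Tag 3 is done. Tag 4 gets the same push.

```bash
python3 -m crank '[[[0,0.2,2.1],[0,0,0],0],[[0,0,2],[0,0,0],0],[[0,0,2],[0,0,0],0],[[0,0,0],[0,0,0],0],[[0.7,0,0],[0,0,0],0],[[0.7,0,0],[0,0,0],0],[[0.7,0,0],[0,0,0],0],[[0.7,0,0],[0,0,0],0]]'
```

```text
t: 8.2
ee_pos: [0.5284, -0.1284, 0.2857]
tool_rot: [0.001, 0.066, 0.998, -0.0]
force: [0.2, -0.7, -0.6]
finger_gap: 0.0006
finger_force: 0.1
```

```bash
python3 -m crank '[[[0.6,0,0],[0,0,0],0],[[0.6,0,0],[0,0,0],0],[[0.6,0,0],[0,0,0],0],[[0.6,0,0],[0,0,0],0],[[0.6,0,0],[0,0,0],0],[[0.6,0,0],[0,0,0],0],[[0,0,0],[0,0,0],0],[[0,0,0],[0,0,0],0]]'
```

```text
t: 9.0
ee_pos: [0.4931, -0.1237, 0.2848]
tool_rot: [0.0, 0.066, 0.998, -0.0]
force: [0.7, 0.4, 0.4]
finger_gap: 0.0005
finger_force: 0.0
```

```bash
python3 -m crank '[[[0,0,-3],[0,0,0],0],[[0,0,-3],[0,0,0],0],[[0,0,-4],[0,0,0],0],[[0,-4,-2],[0,0,0],0],[[0,-4,0],[0,0,0],0],[[0,-4,0],[0,0,0],0],[[0,-4,0],[0,0,0],0],[[0,0,0],[0,0,0],0]]'
python3 - <<'E'
from h import *
tags()
im,d=snapshot('top'); cv2.imwrite('pics/t3.png',cv2.resize(im[120:330,160:470,::-1],None,fx=2.5,fy=2.5))
E
```

```text
t: 9.8
ee_pos: [0.4712, -0.2862, 0.4047]
tool_rot: [0.0, 0.069, 0.998, -0.001]
force: [0.3, 0.7, -0.8]
finger_gap: 0.0005
finger_force: 0.0
top 151 [0.568 0.209 0.104]
top 162 [0.552 0.096 0.103]
top 144 [ 0.478 -0.009  0.104]
top 141 [ 0.462 -0.123  0.104]
scene 150 [ 0.466 -0.121  0.101]
scene 154 [ 0.481 -0.008  0.101]
scene 119 [0.559 0.097 0.103]
scene 125 [0.574 0.211 0.104]
```

View pics/t3.png

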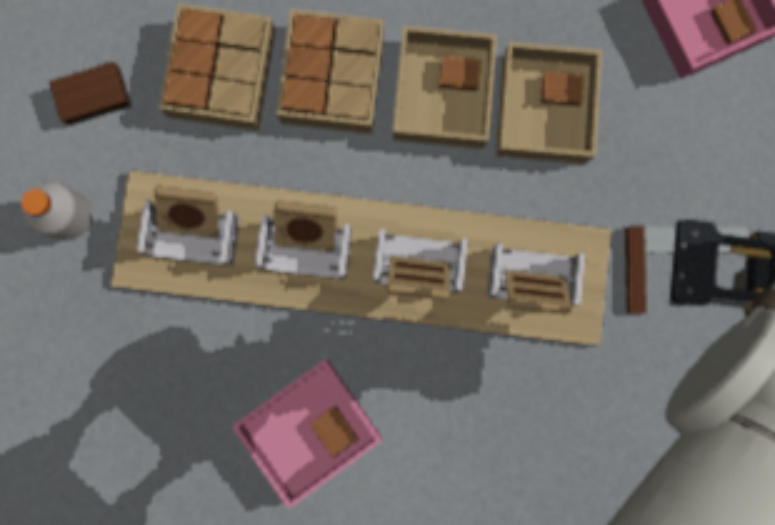

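The two tags in front of the full bins show discs (185,215 and 305,230). The two in front of the low bins show bars (420,273 and 538,288). Nothing else has moved.

```bash
python3 -c "
from h import *; print(workorder.hand_in())"
```

```text
the job is handed in; nothing more can be done
None
```

I pushed over the three wrong tags and handed the job in at about 10 s: in the last picture the full bins' tags lean to the bins disc up, the other two lean to the robot bar up, and nothing else looks moved.

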